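Put the loaded socket tray away in the bench rack

TASK

Lift the yellow keeper bar up and off the two hooks in front of the green bench rack and lay it flat on top of the rack. Then slide the loaded blue tray, orange grip outward, into the rack on its ledges until it is fully home against the rear stop, with all its sockets and the spanner still in it. Leave the hammer, the screwdriver and the yellow can where they are.

Things in the scene. Friction and masses are not known exactly. Their poses are not given: they have to be found in the camera images.
- rack: Green open-fronted bench rack, fixed, 188 wide (y) x 140 deep (x) x 160 high. Origin: on the bench under the middle of its open front (mouth plane x = 0); x points into the rack (the way the tray slides in), z up. 168 mm are free between the side walls; the top underside is at z = 150. Two ledges along the walls, tops at z = 40, 24 wide, carry the tray.
- home (a point): Where the tray's origin lies when it is home: rack x = 66, y = 0, z = 40. Axes as the rack. The face of the rear stop is at rack x = 126 (z 32 to 72). Guide strips above the tray's side rims, 14 wide on each wall, begin at rack x = 25; their undersides are at z = 89.
- hooks (a point): Seat of the keeper bar, midway between the hooks, level with their arms' tops: rack x = -41.5, y = 0, z = 56. Axes as the rack. The two hook arms (10 wide) stick out 62 mm in front of the side walls at rack y = +-89, outside the 168 mm passage; upturned lips to z = 74 stand at rack x = -57 to -62 and -21 to -26.
- rack_top (a point): Middle of the rack's flat slatted top surface, 140 (x) x 188 (y): rack x = 70, y = 0, z = 160. Axes as the rack.
- bar: Loose yellow keeper bar, 200 long (y) x 24 (x) x 14 high, 0.25 kg, hanging level across the rack's mouth in the two hooks. Origin: centre of its underside. A red grip plate, 60 wide (y), 10 thick, rises from the middle of its top, leaning 35 degrees from vertical toward -x (direction -0.574, 0, 0.819); upper edge at x = -28, z = 54.
- bar_grip (a point): Point in the middle of the red grip plate's thickness, 17 mm below its upper edge measured along the plate; bar x = -20, y = 0, z = 42. Axes as the bar (x and z are not turned with the plate).
- tray: Loose blue tray, 120 long (x) x 150 wide (y) x 28 high, 0.3 kg, 0.56 kg with its load of three sockets and a spanner. Origin: centre of its underside; its +x end enters the rack first. An orange grip plate, 60 wide (y), 10 thick, rises from the -x wall, leaning 35 degrees from vertical toward -x (direction -0.574, 0, 0.819); upper edge at x = -95, z = 63.
- tray_grip (a point): Point in the middle of the orange grip plate's thickness, 18 mm below its upper edge measured along the plate; tray x = -85, y = 0, z = 49. Axes as the tray.
- socket0: Loose steel socket in the tray, diameter 32, 30 high; origin centre of underside.
- socket1: As socket0, in the middle front pocket.
- socket2: As socket0, in the left front pocket.
- spanner_mid (a point): Middle of the loose steel spanner, 125 long, that lies along y in the tray's rear pocket.
- hammer: Bystander: hammer with wooden handle, 260 long, lying on the bench; x along it.
- screwdriver: Bystander: screwdriver with orange handle, 200 long, lying on the bench; x along it.
- can: Bystander: upright yellow can, diameter 60, 150 high; origin centre of underside.
There are look-alikes about, which are no part of the job. There is more than one size of the tray; the job needs the largest.

How it is judged (in metres and radians):
On the way, in this order (a step that is already met when the one before it is completed fails the run):
1. the keeper bar, held in the fingers, is lifted clear above its hooks (height (world z) of bar above 0.085 m and contact force between the fingers and bar above 1 N), for 0.1 s.
2. the keeper bar lies flat and still on the rack's top, released (z of bar in the frame of rack between 0.154 and 0.168 m and x of bar in the frame of rack between 0 and 0.14 m and y of bar in the frame of rack between -0.07 and 0.07 m and angle between bar's own z axis and vertical below 0.1 rad and linear speed of bar below 0.02 m/s and contact force between the fingers and bar below 0.1 N), for 0.2 s.
3. the tray is fully home in the rack (x of tray in the frame of rack between 0.058 and 0.075 m and y of tray in the frame of rack between -0.015 and 0.015 m and z of tray in the frame of rack between 0.034 and 0.046 m and angle between tray's own z axis and vertical below 0.07 rad and angle between the x axis of tray and the x axis of rack, either way round below 0.14 rad and x of tray_grip in the frame of rack below 0.01 m), for 0.2 s.
At the end, for the whole second after the job is handed in: The tray rests level on the rack's ledges, grip outward, within 8 mm of fully home; the keeper bar lies flat on the rack's top, its middle over it (x 0 to 140, y within 70 mm); both still and released; the load still in the tray; bystanders moved under 30 mm (all of step 2 and all of step 3 and linear speed of tray below 0.02 m/s); the robot touches nothing.
It fails at once if a socket or the spanner leaves the tray (x of any of socket0, socket1, socket2, spanner_mid in the frame of tray below -0.06 m or x of any of socket0, socket1, socket2, spanner_mid in the frame of tray above 0.06 m or y of any of socket0, socket1, socket2, spanner_mid in the frame of tray below -0.075 m or y of any of socket0, socket1, socket2, spanner_mid in the frame of tray above 0.075 m or z of any of socket0, socket1, socket2, spanner_mid in the frame of tray above 0.045 m or z of any of socket0, socket1, socket2, spanner_mid in the frame of tray below -0.02 m).
It fails at once if the hammer, the screwdriver or the can is moved by more than 30 mm or the can is tipped (distance of any of hammer, screwdriver, can from where it was at the start of the episode above 0.03 m or angle between can's own z axis and vertical above 0.3 rad).
It also fails if it takes over 56 s, if anything falls off the work surface, if the arm or the gripper's body presses on something with over 40 N, if the wrist force passes 120 N, or if a joint passes its speed limit or range.

ROBOT

A 6-joint arm with a two-finger parallel gripper is mounted at the origin on the work surface. World frame = base frame: x ahead of the robot, y to its left, z up, the work surface at z = 0. Lengths are in mm, angles in rad, forces in N, time in s.
With the tool pointing down it reaches from about 250 to 775 mm from the base axis. Payload 8.9 kg.
Tool frame: the origin (TCP) lies midway between the tips of the shut fingers; the grasp point (between the pads) lies 19 mm behind it; z points along the fingers, y is the line along which they close (so a half turn about z gives the same grasp; the last joint's range is limited). The gripper opens to 85 mm and grips with 20 to 120 N. Pads are 22 mm wide; open, the fingers measure 114 mm over their backs; the gripper's body (76 mm by 85 mm) begins 54 mm behind the grasp point. The pads swing forward as they close: fully open they stand 13 mm farther back than shut.
Start: joints at [-1.43, 0.291, -0.153, 1.127, 0, 1.431], TCP at [144.987, -504.581, 231.305] pointing down, gripper open.
Joint ranges: [-2.52, 2.52], [-0.91, 1.74], [-1.3, 1.37], [-1.96, 2.02], [-1.52, 1.47], [-3.14, 3.14]. Speed limits (rad/s): [2.22, 2.22, 2.79, 3.14, 3.14, 3.14].

INTERFACE

Orientations are given as a 3x3 rotation matrix whose columns are the frame's x, y, z axes.
In Python, from cell import r gives the robot as it stands. The module is installed in compiled form; this text tells all that it offers.
- The arm moves only by the tool play_rows, never from a script. Its argument "plan" is text: rows parted by semicolons, each of 6 numbers parted by spaces: the shift along the world's x, y, z each as a share of 0.02 m, from -1 to 1, then the turn, a rotation vector about the world's x, y, z each as a share of 120 degrees, from -1 to 1. In form: tx ty tz rx ry rz; .... A call has 1 to 12 rows; each row shifts and turns the commanded pose from where the row before left it; what a row does not reach is not made up. A row lasts 1/12 s, in which the tool goes at most 41.7 mm and 7.16 degrees, less where a joint would pass 70% of its speed; a pose out of reach is approached as far as the arm can. A call with a number of a shift or a turn outside -1 to 1 is refused whole. A call with a gripper value outside its range is refused whole. "claw" is the opening, from 0 (shut) to 1 (fully open), set as the call begins (left out, the last holds). The fingers move at their own pace and stop on an object; "grip_force" is the grip in N (left out, the last holds). Time passes only in rows, so rows that do not move let the fingers close. It gives the time, the measured TCP pose, the force, the opening and the grip force at its end, in the units of the state.
- r.sense(): the state, without advancing time (a new reading comes with each control period).
- r.capture(name): name is "scene" or "top" or "wrist"; returns (picture, depth): 400x640x3 uint8, blue, green, red; 400x640 float32, mm along the optical axis (not along the pixel's ray), 0 where there is no reading.
- r.camera_info(name): a dict with "fx", "fy", "cx", "cy" (pixels), "eye" and "rotation" of the camera in the world. Camera axes: x right, y up, looking along -z (the intrinsics and any distortion apply to the point x, -y, -z); pixel columns grow to the right and rows downward; lengths in mm; the calibration is good to about 2 mm. A picture is of the moment at which its call begins: read the wrist's pose just before it. camera_info takes no time and is no camera call; for the wrist camera it gives the pose at the moment of the call.
- r.finish_job(): hands the job in; it is judged then, once.
The state is a dict: "time": time; "q": joint angles; "qvel": joint speeds; "tau": joint torques, N m; "position": TCP position; "orientation": TCP orientation; "ft_force": force on the tool from outside, world axes, zero at the start; "ft_torque": the same for the moment, N m; "finger_gap": finger opening in mm; "finger_force": force on a finger pad.
Only numpy, scipy, OpenCV 4.12 (cv2) and the standard library are available. Lean on these libraries where they do the work, as an engineer would, in place of code of your own. Each camera call takes 0.05 s, during which the arm holds its last target. There are 200 camera calls.

## Working session

There is one attempt and no reset: what is moved stays moved. The work goes in short steps, Python scripts to look and compute and a tool call to move; the robot and the scene stay as the last step left them, time stands still between calls to the robot, and variables do not carry over. Pictures are saved under pics/ and viewed, at most 10 in all, crops included, and the job is handed in when it is done.

Besides the shell and the picture viewer there is one more tool, called after ">>>" in YAML: its name, and indented under it one key for each argument. play_rows: Moves the arm, as the interface text tells. Shift numbers are shares of 0.02 m and turn numbers shares of 120 degrees, none past 1 either way. Its arguments: {"type":"object","properties":{"plan":{"type":"string"},"claw":{"type":"number"},"grip_force":{"type":"number"}},"required":["plan"]}

```bash
mkdir -p pics; cat > h.py <<'E'
import numpy as np, cv2
from cell import r
def cap(n):
    ci=r.camera_info(n); im,d=r.capture(n); return im,d,ci
def pts(d,ci):
    v,u=np.mgrid[0:400,0:640]
    p=np.stack([(u-ci['cx'])/ci['fx']*d,-(v-ci['cy'])/ci['fy']*d,-d],-1)
    P=p@np.array(ci['rotation']).T+np.array(ci['eye']); P[d<=0]=np.nan; return P
E
python3 - <<'E'
from h import *
print(r.sense())
for n in ['scene','top']:
    im,d,ci=cap(n); cv2.imwrite(f'pics/{n}0.png',im); np.savez(f'{n}0.npz',im=im,P=pts(d,ci)); print(n,ci,(d>0).mean())
E
```

```text
{'time': 0.0, 'q': array([-1.43031072e+00,  2.91247002e-01, -1.54134833e-01,  1.12675011e+00,
        1.19640248e-05,  1.43150274e+00]), 'qvel': array([-0.00014801, -0.00102957,  0.00071617,  0.00127509, -0.00065636,
       -0.00124319]), 'tau': array([ 2.47089720e-04, -5.37142003e+01,  3.31366181e+01,  1.58658286e-02,
       -1.19514561e-04, -6.53571192e-06]), 'position': array([ 144.92051449, -504.12014339,  230.74644939]), 'orientation': array([[ 9.61116455e-01,  2.76143311e-01, -1.75173006e-04],
       [ 2.76143296e-01, -9.61115564e-01,  1.32413944e-03],
       [ 1.97290748e-04, -1.32102506e-03, -9.99999108e-01]]), 'ft_force': array([-0.52285409,  0.55473314,  0.65094696]), 'ft_torque': array([-0.03890336,  0.00226438,  0.00021003]), 'finger_force': 0.0, 'finger_gap': 85.50256857660678}
scene {'fx': 476.4919118745797, 'fy': 476.4919118745797, 'cx': 326.95551553827596, 'cy': 193.59511261522246, 'eye': array([1097.9015861 , -530.39267061, 1059.81375331]), 'rotation': array([[ 0.67846928, -0.56414914,  0.47054775],
       [ 0.73462168,  0.52383316, -0.4311958 ],
       [-0.00322978,  0.63822768,  0.76984089]])} 0.9958984375
top {'fx': 513.4814462493746, 'fy': 513.4814462493746, 'cx': 331.2368272164819, 'cy': 198.73976191188524, 'eye': array([ 405.903548  ,   25.53924282, 1451.5509025 ]), 'rotation': array([[ 3.34134019e-03,  9.98054240e-01, -6.22621089e-02],
       [-9.99994403e-01,  3.32422143e-03, -3.78531857e-04],
       [-1.70822288e-04,  6.22630252e-02,  9.98059761e-01]])} 0.99597265625
```

View pics/scene0.png

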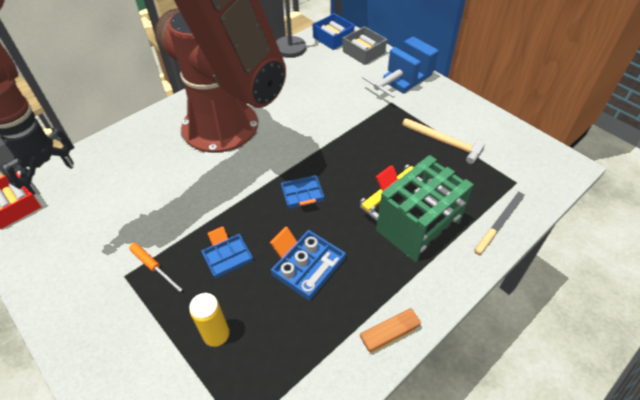

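View pics/top0.png

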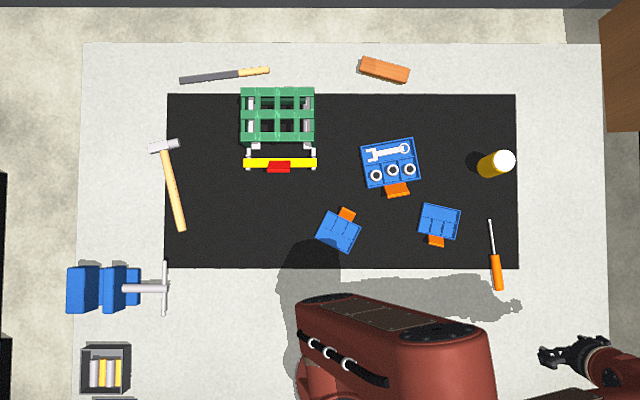

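The loaded tray is at top px (390,163) / scene px (308,263). The look-alikes are empty blue trays at top (340,230) and (440,222), or scene (302,190) and (227,255). The bar is yellow at top (280,163) with its red grip at (279,167); the yellow can at (497,163) could be confused with it by colour. The rack is green at (278,115). I choose the loaded, largest tray.

```bash
cat >> h.py <<'E'
def mask(im,lo,hi,box=None):
    m=cv2.inRange(cv2.cvtColor(im,cv2.COLOR_BGR2HSV),lo,hi)>0
    if box:
        k=np.zeros_like(m);k[box[1]:box[3],box[0]:box[2]]=1;m&=k
    return m
C=dict(red=((0,150,80),(5,255,255)),yel=((22,130,100),(33,255,255)),ora=((6,150,120),(18,255,255)),blu=((100,120,60),(120,255,255)),gre=((50,60,30),(90,255,255)))
def rect(Q):
    (c,s,a)=cv2.minAreaRect(Q[:,:2].astype(np.float32)); return np.round(c,1),np.round(s,1),round(a,2)
E
python3 - <<'E'
from h import *
B={'top':dict(red=(230,140,330,185),yel=(230,140,330,185),ora=(370,170,420,210),blu=(350,125,430,200),gre=(225,75,330,160)),
'scene':dict(red=(350,150,420,220),yel=(350,150,420,220),ora=(265,220,305,262),blu=(255,220,360,310),gre=(365,145,485,265))}
for n in B:
    f=np.load(n+'0.npz');im,P=f['im'],f['P']
    for c,b in B[n].items():
        m=mask(im,*C[c],b); Q=P[m];Q=Q[~np.isnan(Q[:,0])]
        z=np.percentile(Q[:,2],[2,50,98]); 
        print(n,c,len(Q),'z',z.round(1),'med',np.median(Q,0).round(1),rect(Q))
        if c=='gre': T=Q[abs(Q[:,2]-160)<6]; print('  top',len(T),np.median(T[:,2]),rect(T))
        if c=='blu': T=Q[(Q[:,2]>22)&(Q[:,2]<36)]; print('  rim',len(T),np.median(T[:,2]),rect(T))
        if c in('ora','red'): print('  upper', Q[Q[:,2]>np.percentile(Q[:,2],85)].mean(0).round(1), 'plate', [float(x) for x in Q.mean(0).round(1)], np.linalg.svd(Q-Q.mean(0))[2][[0,2]].round(3).tolist())
f=np.load('top0.npz');im=f['im'];cv2.imwrite('pics/crop.png',cv2.resize(im[70:270,220:480],None,fx=3,fy=3,interpolation=cv2.INTER_CUBIC))
E
```

```text
top red 240 z [ -1.7  99.6 113.8] med [573.5 168.1  99.6] (array([577.8, 174.5]), array([75.1, 32. ]), 89.94)
  upper [566.3 166.  112.2] plate [575.3, 167.8, 89.0] [[0.074, 0.165, -0.983], [-0.997, 0.011, -0.073]]
top yel 537 z [-0.6 69.  75.5] med [592.1 170.4  69. ] (array([591.6, 173.1]), array([211.6,  31.7]), 87.48)
top ora 266 z [-1.8 47.  67. ] med [ 519.  -151.7   47. ] (array([ 520.5, -157.3]), array([36.5, 68.3]), 10.28)
  upper [ 509.  -156.9   64.6] plate [519.4, -152.6, 44.0] [[0.245, 0.311, -0.919], [-0.943, -0.144, -0.3]]
top blu 1668 z [-3.1  5.4 30.6] med [ 601.3 -140.     5.4] (array([ 600.9, -140.3]), array([126.4, 157.6]), 10.21)
  rim 312 26.924256026822945 (array([ 598.3, -138.7]), array([120.4, 150.6]), 10.65)
top gre 3356 z [  0.6 158.  164.1] med [706.9 165.2 158. ] (array([712.2, 179.7]), array([219.5, 169.1]), 89.98)
  top 2466 159.1656290160272 (array([703.1, 165. ]), array([140.8, 188.4]), 0.33)
scene red 325 z [  2.3  97.  114.2] med [575.9 165.8  97. ] (array([542.4, 206.9]), array([ 58.5, 171.7]), 36.43)
  upper [567.2 164.8 112.8] plate [572.4, 170.7, 91.8] [[0.369, -0.722, 0.585], [-0.929, -0.291, 0.227]]
scene yel 295 z [ -0.2  71.  161.9] med [588.9 106.2  71. ] (array([586.7, 196.4]), array([ 96.8, 260.8]), 1.71)
scene ora 453 z [ 1.1 47.9 67.7] med [ 518.8 -151.8   47.9] (array([ 498.6, -138.2]), array([69.1, 96.4]), 9.84)
  upper [ 507.6 -154.6   65.7] plate [517.0, -151.2, 45.5] [[-0.348, 0.826, -0.444], [0.794, 0.511, 0.329]]
scene blu 1803 z [ 0.9 13.2 31.2] med [ 601.7 -138.5   13.2] (array([ 588.9, -130. ]), array([136.2, 170.6]), 10.65)
  rim 489 27.53954421561457 (array([ 597.5, -137.3]), array([121.9, 153. ]), 10.54)
scene gre 5226 z [  1.2 147.3 164.2] med [712.8 123.9 147.3] (array([673.8, 238.1]), array([206.7, 366.6]), 10.58)
  top 2306 160.98512681470078 (array([703.6, 166.3]), array([140.5, 193.9]), 0.56)
```

View pics/crop.png

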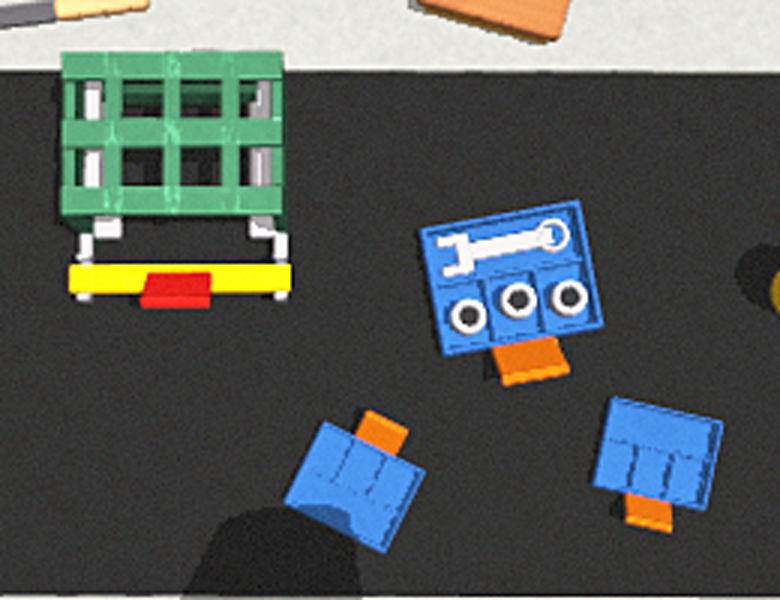

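The crop confirms the choice. The big tray has three sockets and a spanner, with its centre at crop (512,278) and its grip at (532,362). The bar's red plate is at crop (176,290). I start moving now.

>>> play_rows:
  plan: "0.55 0.95 0 0 0 0.05;0.55 0.95 0 0 0 0.05;0.55 0.95 0 0 0 0.05;0.55 0.95 0 0 0 0.05;0.55 0.95 0 0 0 0.05;0.55 0.95 0 0 0 0.05;0.55 0.95 0 0 0 0.05;0.55 0.95 0 0 0 0.05;0.55 0.95 0 0 0 0.05;0.55 0.95 0 0 0 0.05;0.55 0.95 0 0 0 0.05;0.55 0.95 0 0 0 0.05"
  claw: 0.5
  grip_force: 60

```text
time: 1.1
position: [277.2, -275.4, 231.1]
orientation: [[0.029, 1.0, -0.0], [1.0, -0.029, 0.0], [0.0, -0.0, -1.0]]
ft_force: [0.9, -0.0, 0.9]
finger_gap: 42.6
finger_force: 0.0
```

>>> play_rows:
  plan: "0.55 0.95 0 0 -0.05 0;0.55 0.95 0 0 -0.05 0;0.55 0.95 0 0 -0.05 0;0.55 0.95 0 0 -0.05 0;0.55 0.95 0 0 -0.05 0;0.55 0.95 0 0 -0.04 0;0.55 0.95 0 0 0 0;0.55 0.95 0 0 0 0;0.55 0.95 0 0 0 0;0.55 0.95 0 0 0 0;0.55 0.95 0 0 0 0;0.55 0.95 0 0 0 0"

```text
time: 2.1
position: [409.2, -47.5, 231.4]
orientation: [[0.029, 0.82, 0.571], [0.999, -0.035, -0.0], [0.02, 0.571, -0.821]]
ft_force: [0.8, -0.6, -0.7]
finger_gap: 43.1
finger_force: 0.0
```

>>> play_rows:
  plan: "0.55 0.89 -0.2 -0.01 0 0.017;0.55 0.89 -0.2 0 0 0;0.55 0.89 -0.2 0 0 0;0.55 0.89 -0.3 0 0 0;0.55 0.89 -0.4 0 0 0;0.55 0.89 -0.4 0 0 0;0.55 0.89 -0.5 0 0 0;0.55 0.89 -0.5 0 0 0;0.55 0.89 -0.5 0 0 0;0.55 0.89 -0.5 0 0 0;0.55 0.89 -0.5 0 0 0;0.6 0.9 -0.4 0 0 0"

```text
time: 3.1
position: [541.6, 166.2, 137.9]
orientation: [[-0.008, 0.822, 0.569], [1.0, 0.007, 0.003], [-0.002, 0.569, -0.822]]
ft_force: [-0.1, -0.2, -0.2]
finger_gap: 42.7
finger_force: 0.0
```

```bash
python3 - <<'E'
from h import *
im,d,ci=cap('wrist'); cv2.imwrite('pics/w1.png',im); P=pts(d,ci); s=r.sense(); print(s['time'],s['position'],s['orientation'])
m=mask(im,*C['red']); Q=P[m];Q=Q[~np.isnan(Q[:,0])]
print(len(Q),np.median(Q,0),np.percentile(Q,[2,98],axis=0))
m=mask(im,*C['yel']); Q=P[m];Q=Q[(Q[:,2]>50)];print(len(Q),np.median(Q,0),np.percentile(Q,[2,98],axis=0),rect(Q))
m=mask(im,*C['gre']); Q=P[m];Q=Q[(Q[:,2]>50)];print(len(Q),np.percentile(Q,[1,99],axis=0))
E
```

```text
3.15 [543.73561535 168.36210748 137.70600793] [[-8.60378058e-03  8.21386792e-01  5.70306683e-01]
 [ 9.99962974e-01  7.15928550e-03  4.77448283e-03]
 [-1.61291235e-04  5.70326646e-01 -8.21417976e-01]]
2011 [564.37039853 176.10953018 110.4740968 ] [[560.30045292 140.69247773  78.36174767]
 [586.88585007 197.4587784  113.40533541]]
3060 [579.98947073 182.1651607   66.71026719] [[578.65851167  84.32897423  59.10357223]
 [602.41100482 265.15145983  71.61967718]] (array([591. , 167.6]), array([ 25.5, 199.7]), 0.27)
36941 [[632.59235884  78.54989854  51.92323563]
 [770.23506609 259.19078591 161.65734266]]
```

View pics/w1.png

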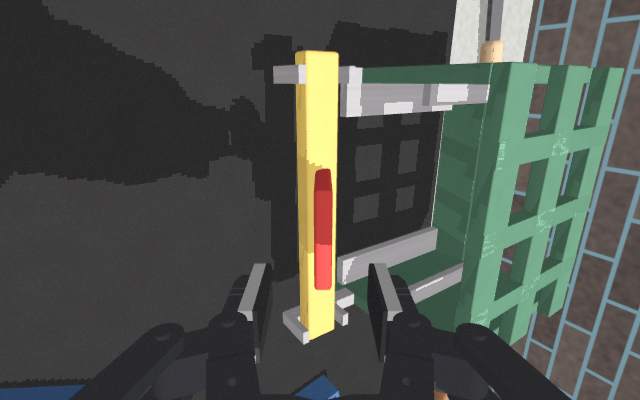

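The wrist view shows the red plate at (323,230), between the open fingers (255 to 390). The alignment is good, so I advance and grip.

>>> play_rows:
  plan: "0.33 0 -0.46 0 0 0;0.33 0 -0.46 0 0 0;0.33 0 -0.46 0 0 0;0.33 0 -0.46 0 0 0;0.32 0 -0.46 0 0 0;0.31 0 -0.46 0 0 0;0 0 0 0 0 0"

```text
time: 3.73
position: [580.8, 164.9, 82.3]
orientation: [[-0.007, 0.822, 0.569], [1.0, 0.007, 0.003], [-0.002, 0.569, -0.822]]
ft_force: [0.2, 0.3, 0.3]
finger_gap: 42.9
finger_force: 0.0
```

>>> play_rows:
  plan: "0 0 0 0 0 0;0 0 0 0 0 0;0 0 0 0 0 0;0 0 0 0 0 0;0 0 0 0 0 0;0 0 0 0 0 0"
  claw: 0

```text
time: 4.23
position: [581.0, 165.3, 84.7]
orientation: [[-0.007, 0.821, 0.571], [1.0, 0.007, 0.003], [-0.001, 0.571, -0.821]]
ft_force: [-5.1, -0.6, 6.7]
finger_gap: 9.1
finger_force: 59.7
```

>>> play_rows:
  plan: "0 0 0.5 0 0 0;0 0 0.9 0 0 0;0 0 0.9 0 0 0;0 0 0.9 0 0 0;0 0 0.9 0 0 0;0 0 0.9 0 0 0;0 0 0.9 0 0 0;0 0 0.5 0 0 0;0 0 0 0 0 0;0 0 0 0 0 0"

```text
time: 5.07
position: [580.8, 165.3, 212.2]
orientation: [[-0.008, 0.821, 0.571], [1.0, 0.007, 0.003], [-0.001, 0.571, -0.821]]
ft_force: [-0.6, 0.6, -2.5]
finger_gap: 9.4
finger_force: 58.9
```

>>> play_rows:
  plan: "0.3 0 0 0 0 0;0.6 0 0 0 0 0;0.6 0 0 0 0 0;0.6 0 0 0 0 0;0.6 0 0 0 0 0;0.6 0 0 0 0 0;0.6 0 0 0 0 0;0.6 0 0 0 0 0;0.6 0 0 0 0 0;0.5 0 0 0 0 0;0 0 0 0 0 0;0 0 0 0 0 0"

```text
time: 6.07
position: [693.5, 165.0, 211.3]
orientation: [[-0.007, 0.822, 0.57], [1.0, 0.007, 0.003], [-0.002, 0.57, -0.822]]
ft_force: [-0.4, -0.6, -3.2]
finger_gap: 9.3
finger_force: 58.9
```

```bash
python3 - <<'E'
from h import *
im,d,ci=cap('scene'); P=pts(d,ci); s=r.sense(); print(s['time'],s['position'],s['finger_gap'],s['finger_force'])
cv2.imwrite('pics/s1.png',cv2.resize(im[80:300,280:560],None,fx=2.5,fy=2.5))
m=mask(im,*C['yel'],(340,80,500,240)); Q=P[m];Q=Q[Q[:,2]>165];print(len(Q),np.percentile(Q,[2,50,98],axis=0),rect(Q))
E
```

```text
6.1167 [692.82736469 165.07398172 211.31877018] 8.850246315364837 58.86752486228943
612 [[692.22576528  66.66845697 186.63571869]
 [708.08583678 137.79067599 197.1500905 ]
 [716.03041954 262.86171362 201.02405977]] (array([703.5, 166. ]), array([ 26.3, 202.7]), 0.47)
```

View pics/s1.png

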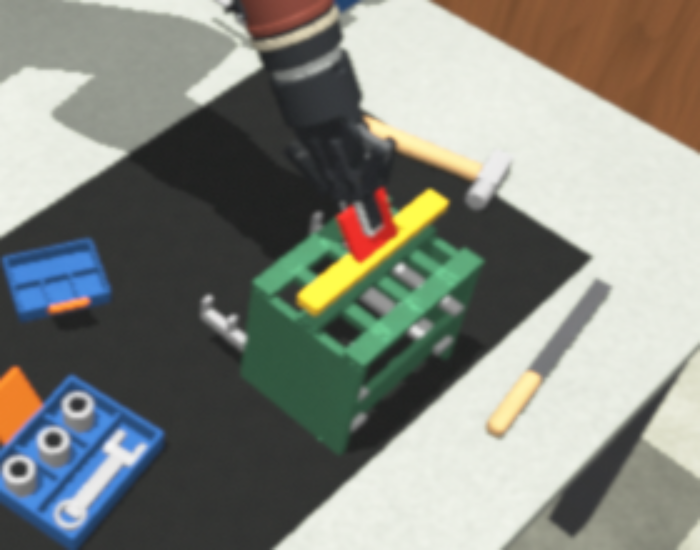

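The picture shows the bar held level above the middle of the rack's top (crop (370,250)), about 22 mm up. I lower it.

>>> play_rows:
  plan: "0 0 -0.3 0 0 0;0 0 -0.3 0 0 0;0 0 -0.2 0 0 0;0 0 -0.1 0 0 0;0 0 -0.1 0 0 0;0 0 -0.05 0 0 0;0 0 0 0 0 0;0 0 0 0 0 0"

```text
time: 6.78
position: [693.1, 165.2, 191.3]
orientation: [[-0.007, 0.821, 0.571], [1.0, 0.007, 0.003], [-0.001, 0.571, -0.821]]
ft_force: [0.7, 0.7, -1.1]
finger_gap: 8.8
finger_force: 58.9
```

>>> play_rows:
  plan: "0 0 -0.05 0 0 0;0 0 -0.05 0 0 0;0 0 0 0 0 0;0 0 0 0 0 0"

```text
time: 7.12
position: [693.0, 165.2, 189.1]
orientation: [[-0.007, 0.821, 0.571], [1.0, 0.007, 0.003], [-0.001, 0.571, -0.821]]
ft_force: [0.2, -0.1, -2.3]
finger_gap: 9.0
finger_force: 58.9
```

>>> play_rows:
  plan: "0 0 -0.05 0 0 0;0 0 -0.05 0 0 0;0 0 0 0 0 0;0 0 0 0 0 0"

```text
time: 7.45
position: [693.9, 165.3, 188.8]
orientation: [[-0.007, 0.82, 0.573], [1.0, 0.007, 0.003], [-0.001, 0.573, -0.82]]
ft_force: [-4.9, -0.9, 5.8]
finger_gap: 8.7
finger_force: 60.2
```

Contact made. I release and back out along the plate.

>>> play_rows:
  plan: "0 0 0 0 0 0;0 0 0 0 0 0;0 0 0 0 0 0;0 0 0 0 0 0;0 0 0 0 0 0"
  claw: 0.4

```text
time: 7.87
position: [693.0, 165.2, 187.0]
orientation: [[-0.007, 0.821, 0.571], [1.0, 0.007, 0.003], [-0.001, 0.571, -0.821]]
ft_force: [0.3, 0.2, 0.5]
finger_gap: 34.2
finger_force: 0.0
```

>>> play_rows:
  plan: "-0.15 0 0.2 0 0 0;-0.3 0 0.43 0 0 0;-0.4 0 0.57 0 0 0;-0.5 0 0.7 0 0 0;-0.5 0 0.7 0 0 0;-0.5 0 0.7 0 0 0;-0.5 0 0.7 0 0 0"

```text
time: 8.45
position: [635.1, 165.3, 268.6]
orientation: [[-0.007, 0.821, 0.571], [1.0, 0.007, 0.003], [-0.001, 0.571, -0.821]]
ft_force: [-0.7, 0.5, 0.7]
finger_gap: 34.1
finger_force: 0.0
```

```bash
python3 - <<'E'
from h import *
s=r.sense(); print(s['time'],s['position'],s['finger_gap'],s['finger_force'])
for n,b in (('scene',(340,80,500,240)),('top',(220,70,340,170))):
    im,d,ci=cap(n); P=pts(d,ci)
    m=mask(im,*C['yel'],b); Q=P[m];Q=Q[Q[:,2]>155];print(len(Q),np.percentile(Q,[2,50,98],axis=0).round(1),rect(Q))
    for k in (0,1):
        Q2=Q[(Q[:,1]>200) if k else (Q[:,1]<130)]; print(' z',np.median(Q2[:,2]))
b=(350,125,430,200)
m=mask(im,*C['blu'],b); Q=P[m]; T=Q[(Q[:,2]>22)&(Q[:,2]<36)]; print('rim',rect(T))
E
```

```text
8.45 [635.07124683 165.25032372 268.64027808] 34.11742227223638 0.0
634 [[692.8  68.1 159.1]
 [709.6 140.3 174.3]
 [716.4 261.8 178.7]] (array([700.6, 166.3]), array([200.7,  34. ]), 89.86)
 z 174.53007931230314
 z 174.62261234796563
578 [[692.   70.1 166. ]
 [704.3 162.4 173.2]
 [715.3 262.3 178.7]] (array([702.7, 166.3]), array([ 26.7, 197.6]), 0.27)
 z 173.06682817560875
 z 173.19830248999745
rim (array([ 598.5, -138.8]), array([120.1, 150.8]), 10.6)
```

The bar lies flat at (703,166), underside about z = 160. Now the tray.

>>> play_rows:
  plan: "-0.5 -1 0 0 0 0.0425;-0.5 -1 0 0 0 0.0425;-0.5 -1 0 0 0 0;-0.5 -1 -0.2 0 0 0;-0.5 -1 -0.3 0 0 0;-0.5 -1 -0.3 0 0 0;-0.5 -1 -0.4 0 0 0;-0.5 -1 -0.5 0 0 0;-0.5 -1 -0.5 0 0 0;-0.5 -1 -0.5 0 0 0;-0.5 -1 -0.5 0 0 0;-0.5 -1 -0.5 0 0 0"
  claw: 0.5
  grip_force: 110

```text
time: 9.55
position: [515.4, -75.6, 192.7]
orientation: [[-0.184, 0.807, 0.561], [0.983, 0.152, 0.104], [-0.002, 0.571, -0.821]]
ft_force: [-0.3, -0.5, 0.2]
finger_gap: 42.5
finger_force: 0.0
```

>>> play_rows:
  plan: "-0.2 -0.7 -0.6 0 0 0;-0.25 -0.7 -0.85 0 0 0;-0.25 -0.7 -0.85 0 0 0;-0.25 -0.7 -0.85 0 0 0;-0.25 -0.7 -0.8 0 0 0;-0.25 -0.73 -0.7 0 0 0;0 0 0 0 0 0;0 0 0 0 0 0"

```text
time: 10.22
position: [486.5, -159.6, 99.4]
orientation: [[-0.183, 0.808, 0.56], [0.983, 0.15, 0.104], [0.0, 0.57, -0.822]]
ft_force: [0.7, 0.0, 0.1]
finger_gap: 42.8
finger_force: 0.0
```

```bash
python3 - <<'E'
from h import *
s=r.sense(); print(s['time'],s['position'],s['orientation'].round(3).tolist())
im,d,ci=cap('wrist'); cv2.imwrite('pics/w2.png',im); P=pts(d,ci)
m=mask(im,*C['ora']); Q=P[m];Q=Q[(Q[:,2]>20)&(Q[:,0]<560)]
print(len(Q),np.percentile(Q,[2,50,98],axis=0).round(1))
U=Q[Q[:,2]>57];print('upper',U.mean(0),rect(U))
m=mask(im,*C['blu']); Q=P[m];T=Q[(Q[:,2]>22)&(Q[:,2]<36)&(Q[:,1]>-250)&(Q[:,1]<-30)&(Q[:,0]>515)]; print('rim',rect(T))
E
```

```text
10.2167 [ 486.52076694 -159.58901763   99.44327064] [[-0.183, 0.808, 0.56], [0.983, 0.15, 0.104], [0.0, 0.57, -0.822]]
1973 [[ 385.8 -247.3   20.9]
 [ 502.7 -145.4   62.7]
 [ 524.5 -120.6   66.9]]
upper [ 503.09696853 -145.95849206   63.98022624] (array([ 505.1, -153.7]), array([13.3, 59.7]), 5.06)
rim (array([ 598. , -137.5]), array([122.1, 150.8]), 10.48)
```

View pics/w2.png

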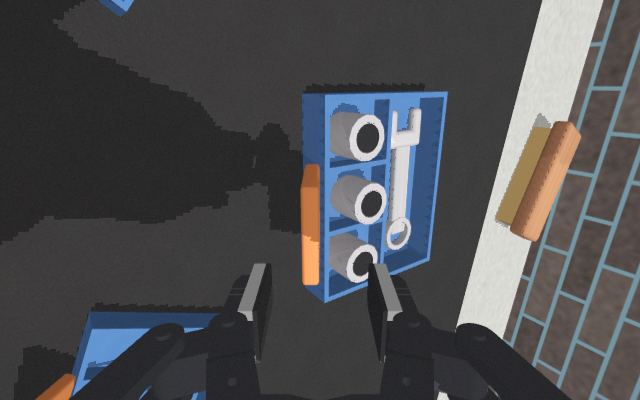

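The orange plate is at (311,225), with the fingers' middle at about x = 322. The offset comes from the TCP being 8 mm too high. I lower, then advance along the plate.

>>> play_rows:
  plan: "0 0 -0.42 0 0 0;0.28 0.05 -0.41 0 0 0;0.28 0.055 -0.41 0 0 0;0.28 0.055 -0.41 0 0 0;0.28 0.055 -0.41 0 0 0;0.28 0.055 -0.41 0 0 0;0.28 0.055 -0.41 0 0 0;0.28 0.055 -0.41 0 0 0;0 0 0 0 0 0;0 0 0 0 0 0"

```text
time: 11.1
position: [526.5, -150.9, 34.8]
orientation: [[-0.186, 0.807, 0.561], [0.983, 0.153, 0.105], [-0.001, 0.571, -0.821]]
ft_force: [-0.6, -0.1, 0.4]
finger_gap: 42.6
finger_force: 0.0
```

>>> play_rows:
  plan: "0 0 0 0 0 0;0 0 0 0 0 0;0 0 0 0 0 0;0 0 0 0 0 0;0 0 0 0 0 0;0 0 0 0 0 0"
  claw: 0

```text
time: 11.6
position: [525.9, -151.9, 34.4]
orientation: [[-0.184, 0.807, 0.561], [0.983, 0.152, 0.104], [-0.001, 0.57, -0.821]]
ft_force: [-4.3, -0.7, 1.8]
finger_gap: 9.0
finger_force: 107.8
```

>>> play_rows:
  plan: "0 0 0.1 0 0 0;0 0 0.2 0 0 0;0 0 0.3 0 0 0;0 0 0.4 0 0 0;0 0 0.4 0 0 0;0 0 0.4 0 0 0;0 0 0.3 0 0 0;0 0 0.2 0 0 0;0 0 0.1 0 0 0;0 0 0 0 0 0;0 0 0 0 0 0"

```text
time: 12.52
position: [526.0, -151.7, 82.1]
orientation: [[-0.184, 0.807, 0.561], [0.983, 0.152, 0.104], [-0.001, 0.57, -0.821]]
ft_force: [-0.7, -0.1, -5.5]
finger_gap: 8.7
finger_force: 107.3
```

```bash
cat >> h.py <<'E'
def tray(c=None,hint=48):
    from scipy.optimize import least_squares
    im,d,ci=cap('scene'); P=pts(d,ci)
    return im,P
E
python3 - <<'E'
from h import *
s=r.sense(); print(s['time'],s['position'],s['orientation'].round(3).tolist(),s['ft_force'],s['finger_gap'])
for n,b in (('scene',(240,180,380,320)),('top',(350,110,440,200))):
    im,d,ci=cap(n); P=pts(d,ci)
    m=mask(im,*C['blu'],b); Q=P[m];Q=Q[(Q[:,2]>20)]
    print(n,len(Q),np.percentile(Q[:,2],[2,50,98]))
    a=np.radians(10.5);c=np.array([598.2,-138.3]);L=(Q[:,:2]-c)@np.array([[np.cos(a),-np.sin(a)],[np.sin(a),np.cos(a)]])
    for lo,hi in((-70,-48),(-45,-20),(-20,20),(20,45),(48,75)):
        k=(L[:,0]>lo)&(L[:,0]<hi)
        print(lo,k.sum(),np.percentile(Q[k,2],[80,90,97]).round(1))
    T=Q[Q[:,2]>65]; print(rect(T))
    if n=='scene': cv2.imwrite('pics/s2.png',cv2.resize(im[160:320,220:400],None,fx=3,fy=3))
E
```

```text
12.5167 [ 526.0194162  -151.72335538   82.14850887] [[-0.184, 0.807, 0.561], [0.983, 0.152, 0.104], [-0.001, 0.57, -0.821]] [-0.68682946 -0.11531602 -5.4558815 ] 8.661564438413837
scene 1927 [21.58492289 60.62879806 78.83624259]
-70 334 [75.5 77.7 79.3]
-45 135 [74.9 77.  78.5]
-20 774 [68.  71.  76.6]
20 207 [72.3 75.6 78.3]
48 329 [74.8 76.5 78.4]
(array([ 598.6, -136.7]), array([121.5, 154.1]), 10.54)
top 1724 [44.59020571 52.66067636 77.3203995 ]
-70 212 [74.2 76.4 78.2]
-45 267 [63.7 70.7 75.9]
-20 626 [65.6 69.7 73.6]
20 215 [57.1 72.9 76.2]
48 303 [72.5 74.6 77.3]
(array([ 599.4, -138.1]), array([121.3, 151.3]), 10.87)
```

View pics/s2.png

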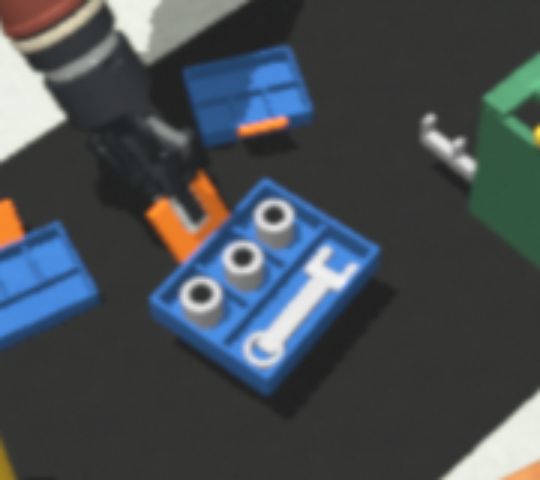

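The tray is held level (about 48 mm up), with all three sockets and the spanner in it (crop (240,265) and (305,305)). I carry it to a staging point in front of the mouth.

>>> play_rows:
  plan: "-0.2 0.1 0.2 0 0 0;-0.4 0.3 0.4 0 0 0;-0.6 0.5 0.5 0 0 -0.014;-0.7 0.7 0.4 0 0 -0.014;-0.7 0.9 0.3 0 0 -0.014;-0.7 1 0.2 0 0 -0.014;-0.6 1 0 0 0 -0.014;-0.5 1 0 0 0 -0.014;-0.4 1 0 0 0 0;-0.3 1 0 0 0 0;-0.2 1 0 0 0 0;-0.05 1 0 0 0 0"

```text
time: 13.62
position: [417.4, 39.5, 121.8]
orientation: [[-0.01, 0.822, 0.57], [1.0, 0.008, 0.005], [-0.0, 0.57, -0.822]]
ft_force: [0.7, -0.8, -5.8]
finger_gap: 8.4
finger_force: 107.6
```

>>> play_rows:
  plan: "0 1 0 0 0 0;0 1 0 0 0 0;0 0.9 0 0 0 0;0 0.8 0 0 0 0;0 0.7 0 0 0 0;0 0.6 0 0 0 0;0 0.5 0 0 0 0;0 0.4 0 0 0 0;0 0.25 0 0 0 0;0 0.15 0 0 0 0;0 0 0 0 0 0;0 0 0 0 0 0"

```text
time: 14.62
position: [418.9, 164.1, 122.1]
orientation: [[-0.01, 0.821, 0.57], [1.0, 0.009, 0.005], [-0.001, 0.57, -0.821]]
ft_force: [0.1, -0.5, -5.0]
finger_gap: 8.9
finger_force: 107.6
```

```bash
python3 - <<'E'
from h import *
s=r.sense(); print(s['time'],s['position'],s['orientation'].round(3).tolist(),s['finger_gap'])
def edges(Q,name):
    print(name,len(Q),'y by x-slice:')
    for lo in (634,665,690,720,755):
        k=(Q[:,0]>lo)&(Q[:,0]<lo+18)
        if k.sum()>30: print('  ',lo,np.percentile(Q[k,1],[1,99]).round(1),np.percentile(Q[k,1],[1,99]).mean().round(1))
for n in ('top','scene','wrist'):
    im,d,ci=cap(n); P=pts(d,ci)
    Q=P[mask(im,*C['gre'])]; T=Q[(abs(Q[:,2]-160)<5)&(Q[:,0]<800)&(Q[:,0]>600)]; edges(T,n); print(rect(T) if len(T)>50 else '')
    B=P[mask(im,*C['blu'])]; k=(B[:,0]>400)&(B[:,0]<575)&(B[:,1]>70)&(B[:,1]<260)&(B[:,2]>108)&(B[:,2]<130)
    if k.sum()>50: print(' tray rim',k.sum(),rect(B[k]),np.percentile(B[k,2],[50,95]))
    if n=='wrist':
        W=P[(P[:,:,2]>75)&(P[:,:,2]<145)&(P[:,:,0]>634)&(P[:,:,0]<660)]
        print(len(W)); h,e=np.histogram(W[:,1],bins=np.arange(60,275,5)); print([(int(a),int(b)) for a,b in zip(e,h) if b>5])
        cv2.imwrite('pics/w3.png',im)
    elif n=='top': cv2.imwrite('pics/t3.png',im)
E
```

```text
14.6167 [418.88041802 164.09091048 122.13181854] [[-0.01, 0.821, 0.57], [1.0, 0.009, 0.005], [-0.001, 0.57, -0.821]] 8.868231368567587
top 1659 y by x-slice:
   634 [ 72.9 255.5] 164.2
   665 [108.4 221.1] 164.7
   720 [108.9 221.7] 165.3
   755 [ 73.6 257.4] 165.5
(array([703. , 164.4]), array([140.7, 187.8]), 0.17)
 tray rim 350 (array([494.5, 164.2]), array([120.1, 149.6]), 1.26) [113.12220385 118.36923246]
scene 1417 y by x-slice:
   634 [ 71.5 256.7] 164.1
   665 [ 76.5 206.6] 141.5
   720 [107.7 223.3] 165.5
   755 [ 72.3 258.8] 165.6
(array([703.2, 166.5]), array([142.1, 192.3]), 0.4)
 tray rim 450 (array([493.4, 165.8]), array([123.4, 156.5]), 0.77) [113.92893703 118.74001112]
wrist 6579 y by x-slice:
   634 [ 74.9 252.4] 163.6
   665 [109.7 173.6] 141.6
   690 [ 74.3 198.9] 136.6
(array([663.4, 166.3]), array([ 63.9, 187.6]), 0.78)
 tray rim 8259 (array([494.2, 165.5]), array([122.3, 150.9]), 0.72) [114.46847258 117.1587513 ]
2473
[(70, 204), (75, 376), (80, 1331), (85, 21), (90, 23), (95, 6), (235, 42), (240, 54), (245, 61), (250, 191), (255, 164)]
```

View pics/w3.png

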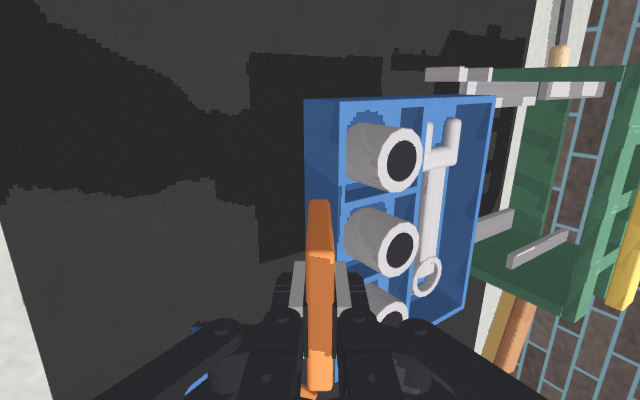

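The wrist view shows the tray level at (415,210) with its load intact. The rack's mouth and ledges are at (510,235), and the lines match within 2 mm. I lower to just above ledge height and go in.

>>> play_rows:
  plan: "0 0 -0.2 0 0 0;0 -0.05 -0.3 0 0 0;0 -0.05 -0.4 0 0 0;0 0 -0.4 0 0 0;0 0 -0.4 0 0 0;0 0 -0.3 0 0 0;0.2 0 -0.1 0 0 0;0.4 0 0 0 0 0;0.5 0 0 0 0 0;0.5 0 0 0 0 0;0.4 0 0 0 0 0;0.2 0 0 0 0 0"

```text
time: 15.77
position: [465.7, 162.3, 81.2]
orientation: [[-0.009, 0.82, 0.573], [1.0, 0.008, 0.004], [-0.001, 0.573, -0.82]]
ft_force: [0.2, 0.7, -4.6]
finger_gap: 8.6
finger_force: 107.7
```

>>> play_rows:
  plan: "0.2 0 0 0 0 0;0.3 0 0 0 0 0;0.4 0 0 0 0 0;0.4 0 0 0 0 0;0.4 0.01 0 0 0 0;0.4 0.01 0 0 0 0;0.4 0.01 0 0 0 0;0.4 0.01 0 0 0 0;0.3 0.01 0 0 0 0;0.2 0.01 0 0 0 0;0 0 0 0 0 0;0 0 0 0 0 0"

```text
time: 16.77
position: [531.0, 163.4, 80.1]
orientation: [[-0.009, 0.821, 0.57], [1.0, 0.009, 0.004], [-0.001, 0.57, -0.821]]
ft_force: [-1.1, 0.4, -5.1]
finger_gap: 8.8
finger_force: 107.7
```

>>> play_rows:
  plan: "0.2 0.01 0 0 0 0;0.4 0.01 0 0 0 0;0.4 0.01 0 0 0 0;0.4 0 0 0 0 0;0.4 0 -0.02 0 0 0;0.4 0 -0.02 0 0 0;0.4 0 -0.03 0 0 0;0.3 0 -0.03 0 0 0;0.2 0 -0.03 0 0 0;0.1 0 -0.02 0 0 0;0 0 0 0 0 0"

```text
time: 17.68
position: [595.4, 164.0, 77.1]
orientation: [[-0.009, 0.821, 0.57], [1.0, 0.008, 0.004], [-0.001, 0.571, -0.821]]
ft_force: [-0.1, -0.3, -4.8]
finger_gap: 8.6
finger_force: 107.7
```

```bash
python3 - <<'E'
from h import *
s=r.sense(); print(s['time'],s['position'],s['ft_force'],s['ft_torque'])
im,d,ci=cap('wrist'); cv2.imwrite('pics/w4.png',im)
E
```

```text
17.6833 [595.41682368 163.96440572  77.10940243] [-0.06134345 -0.3095181  -4.79759532] [-0.02642117  1.58627402  0.01263564]
```

View pics/w4.png

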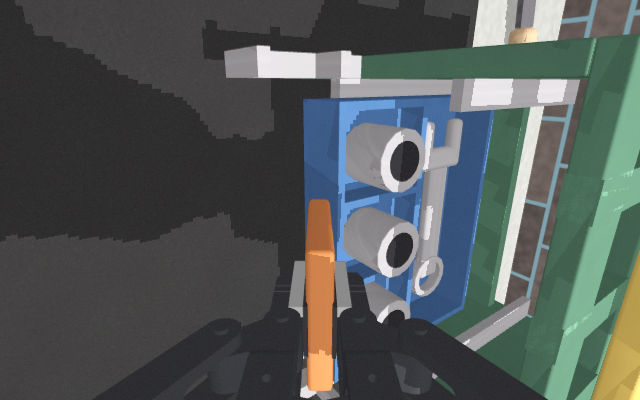

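The tray is inside, level, between the walls, with its load intact ((400,200)). About 28 mm are left.

>>> play_rows:
  plan: "0.15 0 0 0 0 0;0.2 0 -0.02 0 0 0;0.2 0 -0.02 0 0 0;0.2 0 -0.02 0 0 0;0.15 0 -0.02 0 0 0;0.15 0 0 0 0 0;0.1 0 0 0 0 0;0 0 0 0 0 0;0 0 0 0 0 0"

```text
time: 18.48
position: [618.2, 164.0, 75.6]
orientation: [[-0.009, 0.821, 0.571], [1.0, 0.009, 0.004], [-0.001, 0.571, -0.821]]
ft_force: [0.3, 0.4, -5.1]
finger_gap: 8.7
finger_force: 107.7
```

>>> play_rows:
  plan: "0.1 0 0 0 0 0;0.1 0 0 0 0 0;0.08 0 0 0 0 0;0 0 0 0 0 0;0 0 0 0 0 0"

```text
time: 18.9
position: [623.9, 164.0, 75.7]
orientation: [[-0.009, 0.821, 0.571], [1.0, 0.008, 0.004], [-0.001, 0.571, -0.821]]
ft_force: [-0.0, 0.0, -6.0]
finger_gap: 8.6
finger_force: 107.7
```

>>> play_rows:
  plan: "0 0 -0.04 0 0 0;0 0 -0.03 0 0 0;0 0 0 0 0 0;0 0 0 0 0 0"

```text
time: 19.23
position: [624.0, 164.1, 74.6]
orientation: [[-0.01, 0.821, 0.571], [1.0, 0.009, 0.004], [-0.001, 0.571, -0.821]]
ft_force: [-2.3, -0.4, -2.0]
finger_gap: 8.7
finger_force: 108.4
```

>>> play_rows:
  plan: "0.06 0 0 0 0 0;0.06 0 0 0 0 0;0 0 -0.03 0 0 0;0 0 0 0 0 0;0 0 0 0 0 0"

```text
time: 19.65
position: [624.8, 164.3, 74.1]
orientation: [[-0.01, 0.822, 0.57], [1.0, 0.009, 0.005], [-0.001, 0.57, -0.822]]
ft_force: [-22.6, 0.3, 19.8]
finger_gap: 8.9
finger_force: 113.0
```

The tray is at the rear stop and resting on the ledges. I relax the push, release and back out.

>>> play_rows:
  plan: "-0.06 0 0.02 0 0 0;0 0 0 0 0 0"

```text
time: 19.82
position: [624.8, 164.2, 74.4]
orientation: [[-0.01, 0.821, 0.571], [1.0, 0.009, 0.005], [-0.001, 0.571, -0.821]]
ft_force: [-5.8, 0.7, 1.0]
finger_gap: 8.9
finger_force: 109.2
```

>>> play_rows:
  plan: "0 0 0 0 0 0;0 0 0 0 0 0;0 0 0 0 0 0;0 0 0 0 0 0;0 0 0 0 0 0"
  claw: 0.35

```text
time: 20.23
position: [625.0, 164.0, 73.9]
orientation: [[-0.009, 0.821, 0.57], [1.0, 0.009, 0.004], [-0.001, 0.57, -0.821]]
ft_force: [-2.4, 0.5, -0.8]
finger_gap: 29.8
finger_force: 0.0
```

>>> play_rows:
  plan: "-0.15 0 0.2 0 0 0;-0.3 0 0.42 0 0 0;-0.4 0 0.57 0 0 0;-0.5 0 0.7 0 0 0;-0.5 0 0.7 0 0 0;-0.8 0 0.7 0 0 0;-1 0 0.5 0 0 0;-1 0 0.3 0 0 0;-0.5 0 0 0 0 0;0 0 0 0 0 0;0 0 0 0 0 0"

```text
time: 21.15
position: [522.5, 164.2, 156.6]
orientation: [[-0.01, 0.82, 0.572], [1.0, 0.009, 0.005], [-0.001, 0.572, -0.82]]
ft_force: [0.0, 0.2, 0.5]
finger_gap: 29.9
finger_force: 0.0
```

```bash
python3 - <<'E'
from h import *
s=r.sense(); print(s['time'],s['position'],s['ft_force'],s['finger_gap'])
for n in ('top','scene','wrist'):
    im,d,ci=cap(n); P=pts(d,ci)
    def sel(c,x0,x1,y0,y1,z0,z1):
        Q=P[mask(im,*C[c])]; return Q[(Q[:,0]>x0)&(Q[:,0]<x1)&(Q[:,1]>y0)&(Q[:,1]<y1)&(Q[:,2]>z0)&(Q[:,2]<z1)]
    o=sel('ora',590,650,120,210,60,115); print(n,'orange',len(o)); 
    if len(o)>20: U=o[o[:,2]>np.percentile(o[:,2],80)]; print(np.percentile(o,[2,50,98],axis=0).round(1),U.mean(0).round(1))
    y=sel('yel',670,740,50,280,160,185); print(' bar',len(y)); 
    if len(y)>20: print(rect(y),np.percentile(y[:,2],[50,90]))
    b=sel('blu',620,770,80,250,58,80)
    if len(b)>50: print(' rim',rect(b),np.percentile(b[:,2],[50,95]), np.percentile(b,[1,99],axis=0).round(1))
    if n=='wrist': cv2.imwrite('pics/w5.png',im)
    if n=='top': cv2.imwrite('pics/t5.png',im)
E
```

```text
21.15 [522.45269081 164.24361369 156.61909617] [0.03360834 0.1903597  0.48359548] 29.942515045567493
top orange 222
[[604.2 135.1  65.5]
 [618.9 163.3  90.2]
 [635.7 191.6 107.5]] [607.5 161.4 105.2]
 bar 578
(array([703.7, 166.7]), array([ 23.8, 198.3]), 0.48) [173.21094162 176.51045396]
 rim (array([700.4, 164.1]), array([122.1, 147.7]), 0.53) [65.94307222 72.44761653] [[639.1  92.5  58.2]
 [760.4 237.9  75.1]]
scene orange 90
[[600.8 135.7  67.3]
 [628.2 153.3  77.1]
 [635.6 193.1 107.6]] [608.7 165.4  98.8]
 bar 607
(array([703.6, 167.5]), array([ 27.2, 204.6]), 0.19) [174.63116182 177.11598575]
 rim (array([699.4, 177.1]), array([121.4, 123.3]), 1.91) [67.3614119  74.35426703] [[637.9 117.5  58.1]
 [760.2 240.   75.8]]
wrist orange 948
[[601.1 140.5  61. ]
 [610.9 175.6  88.8]
 [630.  195.5 102.7]] [602.2 170.7 101.9]
 bar 5786
(array([697.2, 168. ]), array([ 13.6, 199. ]), 0.81) [168.72755135 173.6342843 ]
 rim (array([700.1, 166.3]), array([122.6, 150.4]), 0.77) [64.82951821 69.44546558] [[638.5  92.   58.2]
 [759.3 240.3  69.9]]
```

View pics/w5.png

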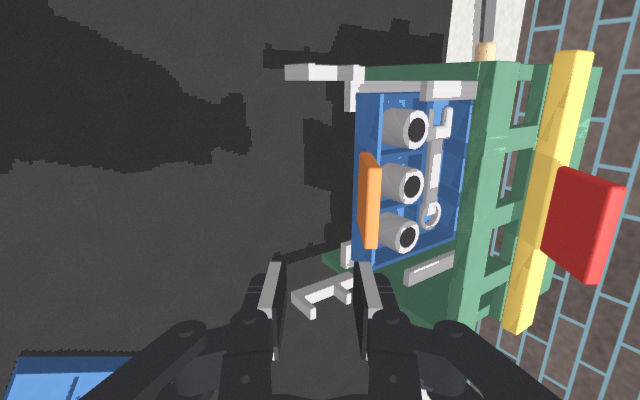

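The tray is home at rack x of about 67 mm, y of about 0, with all three sockets and the spanner in it. The bar lies flat on the top ((548,190)) and the arm is clear, so I hand in.

```bash
python3 -c "
from cell import r
print(r.finish_job())"
```

```text
the job is handed in; nothing more can be done
None
```

I handed the job in at about 21 s: the keeper bar lies flat on the rack's top, and the loaded tray is home against the rear stop with its sockets and spanner in it; the hand-in gave no verdict, and I did not re-measure the hammer, screwdriver and can, though the arm's path stayed clear of them.

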